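# Put the two-well setting block back in its own rack bay

## Robot

A 7-joint arm with a two-finger parallel gripper is mounted at the origin on the work surface. World frame = base frame: x ahead of the robot, y to its left, z up, the work surface at z = 0. Lengths are in m, angles in rad, forces in N, time in s.
With the tool pointing down it reaches from about 0.4 to 0.875 m from the base axis. Payload 19.3 kg.
Tool frame: the origin (TCP) lies midway between the tips of the shut fingers; the grasp point (between the pads) lies 19 mm behind it (robot.hold_point_z is the distance from the TCP to the grasp point, in m); z points along the fingers, y is the line along which they close (so a half turn about z gives the same grasp; the last joint's range is limited). The gripper opens to 85 mm and grips with 20 to 120 N. Pads are 22 mm wide; open, the fingers measure 114 mm over their backs; the gripper's body (76 mm by 85 mm) begins 54 mm behind the grasp point. The pads swing forward as they close: fully open they stand 13 mm farther back than shut.
Start: joints at [1.072, 0.521, -0.036, 1.599, 0.021, 1.021, -0.113], TCP at [0.26, -0.568, 0.231] pointing down, gripper open.
Joint ranges: [-2.91, 2.91], [-0.3, 2.13], [-1.5, 1.42], [0.17, 2.43], [-1.26, 4.41], [0.16, 1.93], [-2.52, 2.52]. Speed limits (rad/s): [1.89, 1.89, 2.39, 2.39, 3.01, 3.01, 3.01].

## Interface

Orientations are given as a rotation vector (axis times angle).
In Python, from workcell import get_obs, grab_frame, ticket, robot gives the robot as it stands. The module is installed in compiled form; this text tells all that it offers.
- The arm moves only by the tool drive_tool, never from a script. Its arguments are lists of equal length, an entry for each row: "linear": the shift along the tool's x, y, z in units of 200 mm (1.0 is 200 mm), a list of three; "rotation": the turn, a rotation vector about the tool's x, y, z in units of 1.5 rad (1.0 is 1.5 rad), a list of three; "grip": the opening, from 0 (shut) to 1 (fully open). A call has 1 to 12 rows; each row is the pose to reach, as a shift and turn from the pose commanded when the call began, along the tool's axes at that moment; what a row does not reach only later rows make up. A row lasts 1/12 s, in which the tool goes at most 41.7 mm and 7.16 degrees, less where a joint would pass 70% of its speed; a pose out of reach is approached as far as the arm can. A call with a number of a shift or a turn outside -1 to 1 is refused whole. A call with a gripper value outside its range is refused whole. The fingers move at their own pace and stop on an object; the grip force is fixed at half the most. Time passes only in rows, so rows that repeat a pose let the fingers close. It gives the time, the measured TCP pose, the force, the opening and the grip force at its end, in the units of the state.
- get_obs(): the state, without advancing time (a new reading comes with each control period).
- grab_frame(name): name is "scene" or "top" or "wrist"; returns a dict with "img" (480x640x3 uint8, red, green, blue), "vfov" (degrees; the focal length in pixels is half the picture's height over the tangent of half this angle, whatever the lens; pixels are square), "cx", "cy" (the principal point, pixels), "rvec" (rotation vector, rad) and "tvec" (3), from world to camera coordinates, as OpenCV has them. Camera axes: x right, y down, z forward; pixel columns grow to the right and rows downward; lengths in m; the calibration is good to about 2 mm. The wrist camera is an equidistant fisheye: a pixel r from the principal point sees the ray r / f radians off the axis. A picture is of the moment at which its call begins. There is no depth.
- ticket.hand_in(): hands the job in; it is judged then, once.
The state is a dict: "t": time; "joint_pos": joint angles; "qd": joint speeds; "joint_torque": joint torques, N m; "position": TCP position; "ee_rot": TCP orientation; "contact_force": force on the tool from outside, world axes, zero at the start; "wrist_torque": the same for the moment, N m; "opening": finger opening in m; "grip_force": force on a finger pad.
Only numpy, scipy, OpenCV 4.12 (cv2) and the standard library are available. Lean on these libraries where they do the work, as an engineer would, in place of code of your own. Each camera call takes 0.05 s, during which the arm holds its last target. There are 200 camera calls.

## Task

Lift the top setting block (the one with two round wells) off the pile in the carrier, where only its ends can be gripped, set it down flat on the bench and let go. Then take it again by its long sides, since its bay leaves only these free, and return it to the rack bay whose label shows two round wells: upright, fully down and centred between the cheeks, lowered in and not dropped. Leave the block below it, the block already in the rack, the brush and the solder spool where they are.

Things in the scene. Friction and masses are not known exactly. Their poses are not given: they have to be found in the camera images.
- block_a: an aluminium setting block, 46 mm (x) by 64 mm (y) by 36 mm tall, plain upright faces, about 0.27 kg, its top recessed 8 mm with two round wells 22 mm across at y = +-15 mm. The block to return: it starts on top of block_b in the carrier, underside 42 mm above the bench. Half a turn is the same. Origin: centre of underside, z up.
- block_b: an aluminium setting block, 46 mm (x) by 64 mm (y) by 36 mm tall, plain upright faces, about 0.27 kg, its top recessed 8 mm with one slot, 14 by 50 mm. Bottom of the pile in the carrier, underside 6 mm above the bench; it stays there. Origin: centre of underside, z up.
- block_c: an aluminium setting block, 46 mm (x) by 64 mm (y) by 36 mm tall, plain upright faces, about 0.27 kg, its top recessed 8 mm with one square well of 28 mm. It already stands in its own bay, bay_c, and stays there. Origin: centre of underside, z up.
- carrier: fixed grey steel carrier on the robot's left or right: base 70 x 70 x 6 mm, two upright cheeks 4 mm thick, 44 mm long in y, at x = +-29 mm, 78 mm high, level with the pile's top. They leave no room for fingers at the blocks' long sides; the blocks' ends stick out 10 mm in +y and -y. Origin: centre of underside.
- bay_a: fixed steel rack bay, home of block_a, empty: riser 12 mm high (x -33 to 83, y +-41 mm) with two end cheeks facing each other along y. A flat white label on the riser at x = 34 to 80 mm shows two black discs, for two round wells. The three bays stand in a row in varying order. Origin at bench level below the seat's centre; x towards the label.
- seat_a (a point): seat centre of bay_a on the riser's top, 12 mm above the bench, axes as bay_a; block_a's origin belongs here, y along y. Cheeks: 46 mm wide in x, inner faces at y = +-35 mm, 36 mm tall from the seat, then lips flared out at 45 degrees for 8.5 mm more (mouth 87 mm). No room for fingers at the block's ends here; its long sides (+x, -x) are free.
- bay_b: as bay_a, empty, but its label shows one long black bar: home of block_b, not to be used.
- bay_c: as bay_a, but its label shows one black square: home of block_c, which stands in it.
- brush: loose bench brush, 140 mm long (y), 55 mm wide, yellow bristles, black back and raised handle to 82 mm; a bystander on the other side from the carrier. The bench between carrier and brush, nearer than the rack, is clear (0.42 to 0.50 m straight ahead of the base, 80 mm to either side). Origin: centre of underside.
- spool: loose spool of solder wire, 72 mm across, on a steel plate 100 by 100 mm, 76 mm high in all, 0.8 kg; a bystander at one end of the rack. Origin: centre of underside.
- vice: small green bench vice, 110 by 80 mm, 78 mm high, fixed at the other end of the rack; a bystander. Origin: centre of underside.
Mind the look-alikes: they are no part of the job. Leave any black or pink look-alike of the block_a alone.

How it is judged:
By the outcome, as a careful person would: the job done as asked, in the order asked, and still so for the second after the job is handed in, with the robot touching nothing.
It also fails if it takes over 64 s, if anything falls off the work surface, if the arm or the gripper's body presses on something with over 40 N, if the wrist force passes 120 N, or if a joint passes its speed limit or range.

## Working session

There is one attempt and no reset: what is moved stays moved. The work goes in short steps, Python scripts to look and compute and a tool call to move; the robot and the scene stay as the last step left them, time stands still between calls to the robot, and variables do not carry over. Pictures are saved under pics/ and viewed, at most 10 in all, crops included, and the job is handed in when it is done.

Besides the shell and the picture viewer there is one more tool, called after ">>>" by a JSON object that holds its "api" and its "payload". drive_tool: Moves the arm, as the interface text tells. Shifts and turns lie within -1 to 1; 1 stands for 200 mm of shift or 1.5 rad of turn. Its arguments: {"type":"object","properties":{"linear":{"type":"array"},"rotation":{"type":"array"},"grip":{"type":"array"}},"required":["linear","rotation","grip"]}

```bash
mkdir -p pics; ls; python3 - <<'E'
from workcell import *
import cv2,numpy as np
o=get_obs();print({k:np.round(v,3) for k,v in o.items()})
for n in("scene","top"):
    f=grab_frame(n);cv2.imwrite(f"pics/{n}0.png",f["img"][:,:,::-1]);print(n,f["vfov"],f["cx"],f["cy"],f["rvec"],f["tvec"])
E
```

```text
pics
{'t': np.float64(0.0), 'joint_pos': array([ 1.072,  0.522, -0.036,  1.6  ,  0.021,  1.021, -0.113]), 'qd': array([ 0.001,  0.002, -0.001,  0.001, -0.002, -0.001, -0.001]), 'joint_torque': array([-2.0000e-03, -9.2712e+01,  1.9790e+00, -3.6993e+01,  1.8000e-02,
        8.0000e-03,  0.0000e+00]), 'position': array([ 0.26 , -0.568,  0.231]), 'ee_rot': array([-3.069e+00, -6.680e-01,  1.000e-03]), 'contact_force': array([-0.914, -0.355,  0.757]), 'wrist_torque': array([0.031, 0.016, 0.017]), 'grip_force': np.float64(0.0), 'opening': np.float64(0.085)}
scene 47.11787315474422 323.2737672154118 242.38994386422354 [ 1.20462796  2.12093604 -1.14658731] [ 0.26616553 -0.2298599   1.52769802]
top 46.14253655915528 313.411691007465 230.9697986307811 [ 2.10432719 -2.14602277  0.17219918] [0.00889203 0.52883803 1.33584852]
```

View pics/scene0.png

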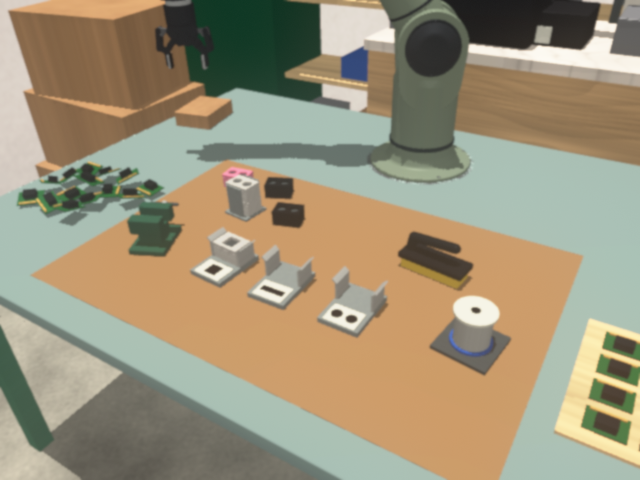

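View pics/top0.png

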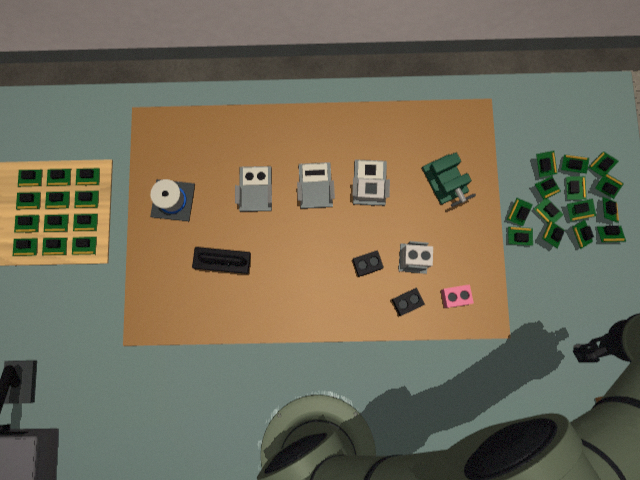

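The top block in the carrier (grey, two wells) is at top px (416,257), scene (243,195). The look-alikes are black at (368,264) and (407,301), and pink at (457,296). Only the grey one stands in the carrier. The two-disc label is at top px (257,176), in the leftmost bay. I'll confirm both in an enlarged crop and measure.

```bash
cat >h.py <<'E'
import cv2,numpy as np
from scipy.spatial.transform import Rotation as R
from workcell import *
def cam(n):
    f=grab_frame(n);f["f"]=240/np.tan(np.radians(f["vfov"])/2)
    f["R"]=cv2.Rodrigues(np.array(f["rvec"],float))[0];f["t"]=np.array(f["tvec"],float);return f
def ray(f,uv,fish=False):
    d=(np.array(uv,float)-[f["cx"],f["cy"]])/f["f"]
    if fish:
        r=np.hypot(*d);v=np.r_[d/max(r,1e-9)*np.sin(r),np.cos(r)]
    else: v=np.r_[d,1]
    return -f["R"].T@f["t"],f["R"].T@v
def onz(f,uv,z,fish=False):
    c,v=ray(f,uv,fish);return c+v*(z-c[2])/v[2]
def proj(f,P,fish=False):
    p=f["R"]@np.array(P)+f["t"]
    if fish:
        r=np.hypot(p[0],p[1]);th=np.arctan2(r,p[2]);return p[:2]/max(r,1e-9)*th*f["f"]+[f["cx"],f["cy"]]
    return p[:2]/p[2]*f["f"]+[f["cx"],f["cy"]]
def blobs(img,mask,box,amin=20):
    x0,y0,x1,y1=box;m=np.zeros(mask.shape,np.uint8);m[y0:y1,x0:x1]=mask[y0:y1,x0:x1]*255
    cs,_=cv2.findContours(m,cv2.RETR_LIST,cv2.CHAIN_APPROX_NONE)
    return [(cv2.contourArea(c),c) for c in cs if cv2.contourArea(c)>amin]
E
python3 - <<'E'
from h import *
f=cam("top");im=f["img"];g=im.max(2);sat=im.max(2).astype(int)-im.min(2)
a=cv2.resize(im[235:285,380:450],None,fx=8,fy=8,interpolation=2)[:, :390+0]if 0 else cv2.resize(im[235:285,385:445],None,fx=6,fy=6)
b=cv2.resize(im[155:220,225:285],None,fx=6,fy=6)
a=cv2.copyMakeBorder(a,0,b.shape[0]-a.shape[0],0,0,cv2.BORDER_CONSTANT)
cv2.imwrite("pics/crop1.png",np.hstack([a,b])[:,:,::-1])
print("cam",ray(f,(0,0))[0])
for nm,box,mk,z in(("carr light",(385,235,445,285),(sat<30)&(g>150),.078),("carr dark",(398,244,436,270),(g<140),.07),("lab white",(225,155,285,220),(sat<30)&(g>190),.012),("lab dark",(240,166,272,186),g<100,.012),("bays grey",(225,155,285,220),(sat<40)&(g>90),.012)):
    for A,c in blobs(im,mk,box,15):
        r=cv2.minAreaRect(c);B=cv2.boxPoints(r);P=np.array([onz(f,p,z)[:2] for p in B]);
        print(nm,A,np.round(r[0],1),"ctr",np.round(P.mean(0),4),"sides",np.round([np.linalg.norm(P[1]-P[0]),np.linalg.norm(P[2]-P[1])],4),"ang",np.round(np.degrees(np.arctan2(*(P[1]-P[0])[::-1])),1))
E
```

```text
cam [ 0.29014441 -0.01551777  1.40705913]
carr light 88.0 [425.5 255. ] ctr [ 0.46   -0.2664] sides [0.0239 0.026 ] ang -2.9
carr light 87.0 [412.5 254. ] ctr [ 0.463  -0.2358] sides [0.0239 0.0261] ang -2.7
carr light 463.5 [418.8 254.6] ctr [ 0.4613 -0.2507] sides [0.0468 0.0638] ang -6.2
carr dark 57.5 [425.5 255. ] ctr [ 0.461 -0.268] sides [0.0214 0.0192] ang -91.2
carr dark 58.0 [412.5 254.5] ctr [ 0.4628 -0.2371] sides [0.0206 0.02  ] ang -46.6
carr dark 243.5 [414.  256.5] ctr [ 0.458  -0.2404] sides [0.0764 0.0601] ang -91.2
lab dark 37.0 [249. 176.] ctr [0.6813 0.1612] sides [0.0205 0.0159] ang -91.3
lab dark 41.5 [260.8 175.8] ctr [0.6813 0.1311] sides [0.0183 0.0205] ang -44.7
bays grey 58.0 [249. 176.] ctr [0.6813 0.1612] sides [0.0219 0.0224] ang -44.6
bays grey 61.0 [260.5 175.5] ctr [0.6819 0.1317] sides [0.0219 0.0224] ang -44.7
bays grey 1348.0 [253. 188.] ctr [0.6498 0.151 ] sides [0.0927 0.1155] ang -91.3
```

View pics/crop1.png

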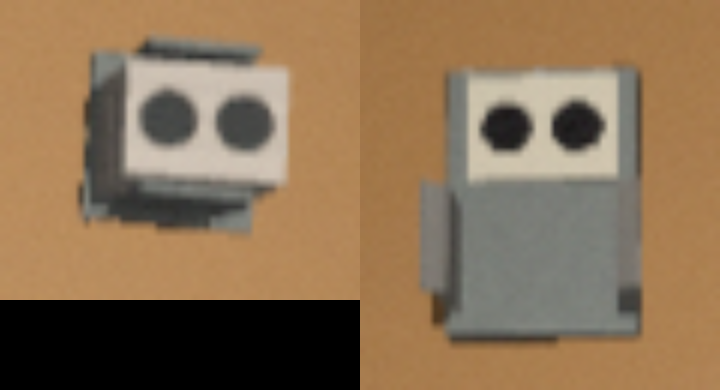

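Confirmed: left is the grey two-well block in the carrier, and right is the empty bay with the two-disc label. Next I work out the move to above the carrier.

```bash
cat >>h.py <<'E'
def plan(xyz,yaw,base=None):
    """yaw (deg): heading of tool y from world +y, modulo half a turn; tool down. Prints linear, rotation units."""
    o=get_obs();p=np.array(o["position"]);r=R.from_rotvec(o["ee_rot"])
    best=None
    for k in(0,180):
        a=np.radians(yaw+k);y=np.array([-np.sin(a),np.cos(a),0]);z=np.array([0,0,-1.]);x=np.cross(y,z)
        d=(r.inv()*R.from_matrix(np.c_[x,y,z])).as_rotvec()
        if best is None or np.linalg.norm(d)<np.linalg.norm(best):best=d
    M=r.as_matrix()
    print("t",round(float(o["t"]),2),"pos",np.round(p,4),"tool x,y",np.round(M[:,0],3),np.round(M[:,1],3),"q",np.round(o["joint_pos"],2),"op",round(float(o["opening"]),4),"F",np.round(o["contact_force"],1))
    print(" linear",np.round(M.T@(np.array(xyz)-p)/.2,4),"rot",np.round(best/1.5,4))
E
python3 -c "
from h import *
plan([.461,-.251,.22],-5.6)"
```

```text
t 0.15 pos [ 0.2597 -0.5682  0.2309] tool x,y [ 0.909  0.416 -0.   ] [ 0.416 -0.909 -0.001] q [ 1.07  0.52 -0.04  1.6   0.02  1.02 -0.11] op 0.0855 F [-0.2  0.1 -1. ]
 linear [ 1.5747 -1.0241  0.0551] rot [-5.00e-04  2.00e-04  3.51e-01]
```

>>> {"api": "drive_tool", "payload": {"linear": [[0.16,-0.1,0],[0.32,-0.21,0],[0.48,-0.31,0.01],[0.64,-0.42,0.02],[0.8,-0.52,0.03],[0.96,-0.62,0.03]], "rotation": [[0,0,0.05],[0,0,0.1],[0,0,0.15],[0,0,0.2],[0,0,0.27],[0,0,0.351]], "grip": [1,1,1,1,1,1]}}

```text
t: 0.65
position: [0.3826, -0.3752, 0.225]
ee_rot: [-3.137, 0.153, 0.001]
contact_force: [0.4, -0.2, 0.1]
opening: 0.0853
grip_force: 0.0
```

```bash
python3 -c "
from h import *
plan([.45,-.251,.22],-5.6)"
```

```text
t 0.65 pos [ 0.3826 -0.3752  0.225 ] tool x,y [ 0.995 -0.097 -0.   ] [-0.097 -0.995 -0.001] q [ 0.64  0.39  0.03  1.84 -0.02  0.91 -0.99] op 0.0853 F [ 0.4 -0.2  0.1]
 linear [ 0.2749 -0.6507  0.025 ] rot [-0.0003  0.0002  0.0003]
```

>>> {"api": "drive_tool", "payload": {"linear": [[0.07,-0.16,0],[0.14,-0.33,0.01],[0.2,-0.49,0.02],[0.275,-0.65,0.025],[0.275,-0.65,0.025]], "rotation": [[0,0,0],[0,0,0],[0,0,0],[0,0,0],[0,0,0]], "grip": [1,1,1,1,1]}}

```text
t: 1.07
position: [0.4521, -0.2466, 0.2201]
ee_rot: [-3.136, 0.134, -0.001]
contact_force: [1.0, 1.4, -0.1]
opening: 0.0853
grip_force: 0.0
```

```bash
python3 -c "
from h import *
plan([.461,-.251,.15],-5.6)
f=cam('wrist');cv2.imwrite('pics/w1.png',f['img'][:,:,::-1]);print(f['f'],ray(f,(0,0))[0],f['R'][2],f['cx'],f['cy'])
print(proj(f,[.4613,-.2507,.078],True))
"
```

```text
t 1.07 pos [ 0.4521 -0.2466  0.2201] tool x,y [ 0.996 -0.085  0.001] [-0.085 -0.996 -0.002] q [ 0.4   0.36 -0.02  1.9   0.    0.88 -1.28] op 0.0853 F [ 1.   1.4 -0.1]
 linear [0.0461 0.0188 0.3503] rot [-0.0016 -0.0005  0.0083]
371.64829954431775 [ 0.52553489 -0.25233938  0.36374756] [-0.28801781  0.02522276 -0.95729283] 326.2309235441222 242.93848420651767
[331.34949162 215.99989453]
```

View pics/w1.png

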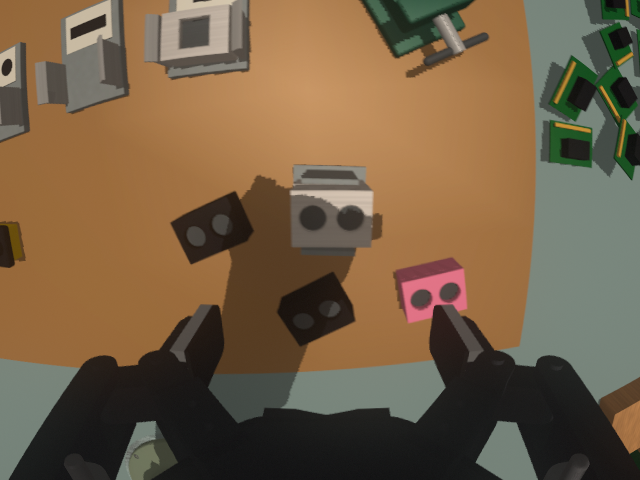

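The wrist view shows the block at (332,217), the black look-alikes at (211,228) and (317,308), and the pink one at (432,290). I'll refine with the wells.

```bash
python3 - <<'E'
from h import *
f=cam("wrist");im=f["img"];g=im.max(2)
C=[]
for A,c in blobs(im,g<95,(296,192,370,238),200):
    if A<2500:
        e=cv2.fitEllipse(c);p=onz(f,e[0],.078,True);print(A,np.round(e[0],1),np.round(e[1],1),np.round(p,4));C.append(p)
C=np.array(C);d=C[0]-C[1]
print(C.mean(0),np.linalg.norm(d),np.degrees(np.arctan(-d[0]/d[1])))
# corners of top face by hand from the picture
P=[onz(f,q,.078,True) for q in((291,187),(372,190),(291,247),(372,248))]
print(np.round(P,4),np.mean(P,0))
plan([*C.mean(0)[:2],.042],0)
E
```

```text
531.0 [345.5 216.7] [24.7 27.5] [ 0.4581 -0.265   0.078 ]
556.5 [308.3 216.2] [26.4 27.1] [ 0.461  -0.2358  0.078 ]
[ 0.45954733 -0.25040675  0.078     ] 0.029369091651436207 -5.700417595438523
[[ 0.4854 -0.2247  0.078 ]
 [ 0.4777 -0.2872  0.078 ]
 [ 0.4369 -0.2193  0.078 ]
 [ 0.4304 -0.2846  0.078 ]] [ 0.45761724 -0.2539542   0.078     ]
t 1.17 pos [ 0.4494 -0.2517  0.2202] tool x,y [ 0.996 -0.09  -0.   ] [-0.09  -0.996 -0.   ] q [ 0.4   0.36 -0.01  1.9   0.    0.88 -1.27] op 0.0857 F [-0.4 -1.  -0.5]
 linear [ 0.0502 -0.011   0.891 ] rot [-0.0002  0.0001 -0.06  ]
```

```bash
python3 -c "
from h import *
plan([.460,-.2505,.042],-5.6)"
```

```text
t 1.17 pos [ 0.4494 -0.2517  0.2202] tool x,y [ 0.996 -0.09  -0.   ] [-0.09  -0.996 -0.   ] q [ 0.4   0.36 -0.01  1.9   0.    0.88 -1.27] op 0.0857 F [-0.4 -1.  -0.5]
 linear [ 0.0525 -0.0107  0.891 ] rot [-0.0001  0.0001  0.0052]
```

>>> {"api": "drive_tool", "payload": {"linear": [[0.05,-0.012,0.12],[0.05,-0.012,0.25],[0.05,-0.012,0.38],[0.05,-0.012,0.5],[0.05,-0.012,0.59],[0.05,-0.012,0.65],[0.05,-0.012,0.7],[0.05,-0.012,0.75],[0.05,-0.012,0.8],[0.05,-0.012,0.85],[0.05,-0.012,0.89],[0.05,-0.012,0.89]], "rotation": [[0,0,0.003],[0,0,0.003],[0,0,0.003],[0,0,0.003],[0,0,0.003],[0,0,0.003],[0,0,0.003],[0,0,0.003],[0,0,0.003],[0,0,0.003],[0,0,0.003],[0,0,0.003]], "grip": [1,1,1,1,1,1,1,1,1,1,1,1]}}

```text
t: 2.17
position: [0.4585, -0.2511, 0.0409]
ee_rot: [-3.137, 0.152, 0.002]
contact_force: [-0.2, 0.9, -0.1]
opening: 0.0853
grip_force: 0.0
```

```bash
python3 -c "
from h import *
plan([.460,-.2505,.042],-5.6)
f=cam('wrist');cv2.imwrite('pics/w2.png',f['img'][:,:,::-1])
"
```

```text
t 2.17 pos [ 0.4585 -0.2511  0.0409] tool x,y [ 0.995 -0.097 -0.002] [-0.097 -0.995 -0.001] q [ 0.4   0.65 -0.02  2.    0.02  0.49 -1.3 ] op 0.0853 F [-0.2  0.9 -0.1]
 linear [ 0.0073 -0.0038 -0.0055] rot [-0.0004  0.0011  0.0004]
```

View pics/w2.png

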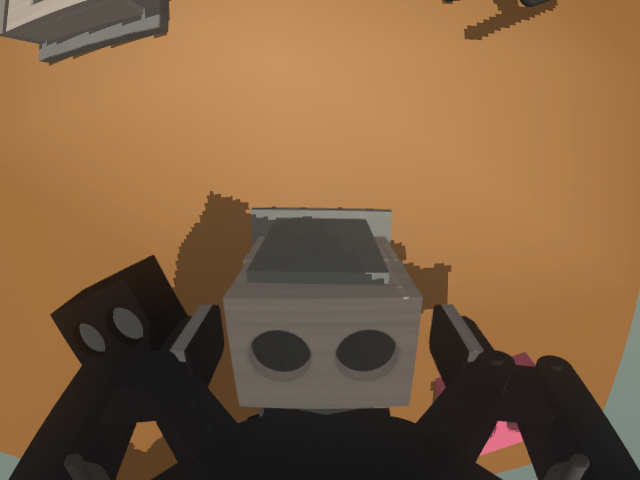

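The fingers straddle the block's ends (block x 228–418, pads about 205 and 440). I close the grip.

>>> {"api": "drive_tool", "payload": {"linear": [[0,0,0],[0,0,0],[0,0,0],[0,0,0],[0,0,0],[0,0,0],[0,0,0],[0,0,0]], "rotation": [[0,0,0],[0,0,0],[0,0,0],[0,0,0],[0,0,0],[0,0,0],[0,0,0],[0,0,0]], "grip": [0,0,0,0,0,0,0,0]}}

```text
t: 2.88
position: [0.4594, -0.2514, 0.043]
ee_rot: [3.138, -0.152, 0.001]
contact_force: [-1.7, 0.5, 4.7]
opening: 0.0634
grip_force: 66.0
```

>>> {"api": "drive_tool", "payload": {"linear": [[0,0,-0.01],[0,0,-0.03],[0,0,-0.07],[0,0,-0.12],[0,0,-0.17],[0,0,-0.22],[0,0,-0.28],[0,0,-0.34],[0,0,-0.4],[0,0,-0.46],[0,0,-0.5],[0,0,-0.5]], "rotation": [[0,0,0],[0,0,0],[0,0,0],[0,0,0],[0,0,0],[0,0,0],[0,0,0],[0,0,0],[0,0,0],[0,0,0],[0,0,0],[0,0,0]], "grip": [0,0,0,0,0,0,0,0,0,0,0,0]}}

```text
t: 3.88
position: [0.4598, -0.2517, 0.1444]
ee_rot: [3.137, -0.153, 0.004]
contact_force: [0.3, 0.0, -2.0]
opening: 0.0626
grip_force: 66.4
```

```bash
python3 -c "
from h import *
plan([.450,-.03,.12],0)
f=cam('wrist');cv2.imwrite('pics/w3.png',f['img'][:,:,::-1])
"
```

```text
t 3.88 pos [ 0.4598 -0.2517  0.1444] tool x,y [ 0.995 -0.097  0.003] [-0.097 -0.995  0.001] q [ 0.4   0.48 -0.01  1.95  0.01  0.71 -1.29] op 0.0626 F [ 0.3  0.  -2. ]
 linear [-0.1568 -1.0986  0.1204] rot [ 0.0007 -0.0018 -0.0648]
```

View pics/w3.png

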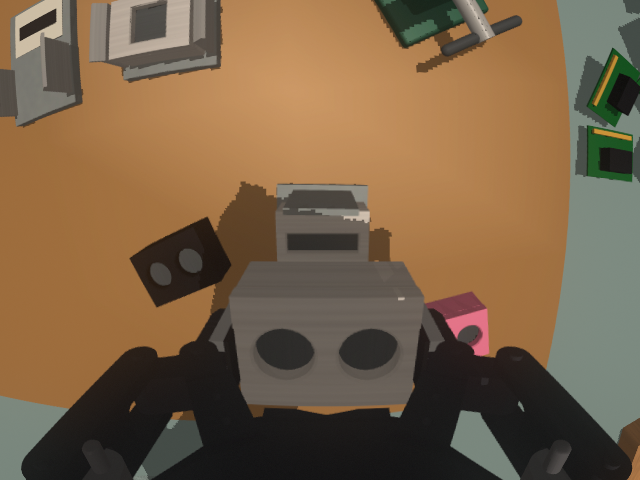

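Block held level, with block_b (slot, px (322,242)) still in the carrier. Now carry it to the clear bench.

>>> {"api": "drive_tool", "payload": {"linear": [[0,-0.05,0],[-0.01,-0.15,0],[-0.02,-0.3,0],[-0.03,-0.45,0],[-0.04,-0.6,0],[-0.06,-0.75,0],[-0.08,-0.88,0],[-0.1,-0.98,0],[-0.1,-0.98,0]], "rotation": [[0,0,0],[0,0,-0.01],[0,0,-0.02],[0,0,-0.03],[0,0,-0.04],[0,0,-0.05],[0,0,-0.06],[0,0,-0.065],[0,0,-0.065]], "grip": [0,0,0,0,0,0,0,0,0]}}

```text
t: 4.68
position: [0.4574, -0.0497, 0.1417]
ee_rot: [-3.14, -0.01, 0.002]
contact_force: [0.6, 0.3, -2.9]
opening: 0.0633
grip_force: 66.7
```

```bash
python3 -c "
from h import *
plan([.460,-.02,.0035],0)
"
```

```text
t 4.68 pos [ 0.4574 -0.0497  0.1417] tool x,y [ 1.     0.006 -0.001] [ 0.006 -1.    -0.002] q [ 0.03  0.4  -0.07  2.1   0.04  0.64 -1.62] op 0.0633 F [ 0.6  0.3 -2.9]
 linear [ 0.0146 -0.1475  0.6913] rot [-0.001   0.0009  0.004 ]
```

>>> {"api": "drive_tool", "payload": {"linear": [[0,-0.05,0.06],[0.01,-0.1,0.15],[0.015,-0.15,0.25],[0.015,-0.15,0.36],[0.015,-0.15,0.46],[0.015,-0.15,0.54],[0.015,-0.15,0.6],[0.015,-0.15,0.64],[0.015,-0.15,0.66],[0.015,-0.15,0.67],[0.015,-0.15,0.67],[0.015,-0.15,0.67]], "rotation": [[0,0,0],[0,0,0],[0,0,0.004],[0,0,0.004],[0,0,0.004],[0,0,0.004],[0,0,0.004],[0,0,0.004],[0,0,0.004],[0,0,0.004],[0,0,0.004],[0,0,0.004]], "grip": [0,0,0,0,0,0,0,0,0,0,0,0]}}

```text
t: 5.68
position: [0.4614, -0.0244, 0.0087]
ee_rot: [-3.142, 0.009, -0.001]
contact_force: [-0.2, -1.1, -3.0]
opening: 0.063
grip_force: 66.8
```

>>> {"api": "drive_tool", "payload": {"linear": [[0,0,0.005],[0,0,0.01],[0,0,0.015],[0,0,0.02],[0,0,0.025],[0,0,0.025]], "rotation": [[0,0,0],[0,0,0],[0,0,0],[0,0,0],[0,0,0],[0,0,0]], "grip": [0,0,0,0,0,0]}}

```text
t: 6.18
position: [0.4611, -0.0243, 0.0031]
ee_rot: [-3.142, 0.009, 0.0]
contact_force: [-0.8, -0.1, -2.7]
opening: 0.0628
grip_force: 66.8
```

>>> {"api": "drive_tool", "payload": {"linear": [[0,0,0.003],[0,0,0.006],[0,0,0.009],[0,0,0.009]], "rotation": [[0,0,0],[0,0,0],[0,0,0],[0,0,0]], "grip": [0,0,0,0]}}

```text
t: 6.52
position: [0.4611, -0.0243, 0.0014]
ee_rot: [-3.142, 0.009, 0.0]
contact_force: [-0.3, 0.0, -3.6]
opening: 0.063
grip_force: 66.8
```

>>> {"api": "drive_tool", "payload": {"linear": [[0,0,0.003],[0,0,0.006],[0,0,0.006],[0,0,0.006]], "rotation": [[0,0,0],[0,0,0],[0,0,0],[0,0,0]], "grip": [0,0,0,0]}}

```text
t: 6.85
position: [0.4612, -0.0243, 0.001]
ee_rot: [3.142, -0.009, 0.0]
contact_force: [-6.6, 0.2, 21.1]
opening: 0.0632
grip_force: 69.5
```

Contact (about 24 N change). Ease off, release, and rise.

>>> {"api": "drive_tool", "payload": {"linear": [[0,0,-0.003],[0,0,-0.003],[0,0,-0.003],[0,0,-0.003],[0,0,-0.003],[0,0,-0.003],[0,0,-0.003]], "rotation": [[0,0,0],[0,0,0],[0,0,0],[0,0,0],[0,0,0],[0,0,0],[0,0,0]], "grip": [0,1,1,1,1,1,1]}}

```text
t: 7.43
position: [0.4611, -0.0243, 0.0008]
ee_rot: [-3.142, 0.009, 0.0]
contact_force: [0.9, 0.2, -0.3]
opening: 0.0855
grip_force: 0.0
```

>>> {"api": "drive_tool", "payload": {"linear": [[0,0,-0.05],[0,0,-0.12],[0,0,-0.2],[0,0,-0.3],[0,0,-0.4],[0,0,-0.5],[0,0,-0.6],[0,0,-0.7],[0,0,-0.7],[0,0,-0.7],[0,0,-0.7]], "rotation": [[0,0,0],[0,0,0],[0,0,0],[0,0,0],[0,0,-0.08],[0,0,-0.16],[0,0,-0.24],[0,0,-0.32],[0,0,-0.4],[0,0,-0.48],[0,0,-0.5]], "grip": [1,1,1,1,1,1,1,1,1,1,1]}}

```text
t: 8.35
position: [0.4612, -0.0246, 0.1421]
ee_rot: [2.921, 1.153, 0.002]
contact_force: [0.6, -0.0, -0.1]
opening: 0.0854
grip_force: 0.0
```

```bash
python3 -c "
from h import *
plan([.460,-.024,.20],90)
plan([.460,-.024,.20],-90)
f=cam('wrist');im=f['img'];cv2.imwrite('pics/w4.png',im[:,:,::-1])
print(proj(f,[.4612,-.0243,.036],True), ray(f,(0,0))[0])
"
```

```text
t 8.35 pos [ 0.4612 -0.0246  0.1421] tool x,y [0.73  0.683 0.001] [ 0.683 -0.73   0.001] q [ 0.15  0.41 -0.29  2.09  0.19  0.66 -1.08] op 0.0854 F [ 0.6 -0.  -0.1]
 linear [-0.0023 -0.006  -0.2897] rot [ 0.0009 -0.     -0.546 ]
t 8.35 pos [ 0.4612 -0.0246  0.1421] tool x,y [0.73  0.683 0.001] [ 0.683 -0.73   0.001] q [ 0.15  0.41 -0.29  2.09  0.19  0.66 -1.08] op 0.0854 F [ 0.6 -0.  -0.1]
 linear [-0.0023 -0.006  -0.2897] rot [ 0.0009 -0.     -0.546 ]
[326.19593676 240.76550332] [0.51497671 0.02685089 0.28572876]
```

View pics/w4.png

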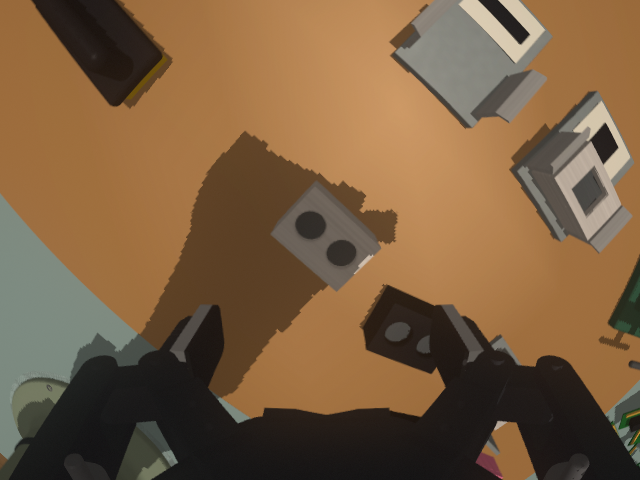

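Block stands free and flat on the bench, wells at (311,225) and (341,253). I finish the turn and measure its centre and yaw.

>>> {"api": "drive_tool", "payload": {"linear": [[0,0,0],[0,0,0],[0,0,0],[0,0,0],[0,0,0],[0,0,0],[0,0,0],[0,0,0],[0,0,0]], "rotation": [[0,0,-0.08],[0,0,-0.16],[0,0,-0.24],[0,0,-0.32],[0,0,-0.4],[0,0,-0.48],[0,0,-0.546],[0,0,-0.546],[0,0,-0.546]], "grip": [1,1,1,1,1,1,1,1,1]}}

```text
t: 9.15
position: [0.461, -0.0246, 0.1412]
ee_rot: [2.235, 2.208, -0.0]
contact_force: [-0.7, -0.1, -0.6]
opening: 0.0854
grip_force: 0.0
```

```bash
cat >wells.py <<'E'
from h import *
def wells(z,guess,cname="wrist"):
    f=cam(cname);fi=cname=="wrist";im=f["img"];g=im.max(2);u,v=proj(f,guess,fi).astype(int);w=60 if fi else 22
    C=[]
    for A,c in blobs(im,g<(80 if fi else 120),(u-w,v-w,u+w,v+w),30):
        e=cv2.fitEllipse(c);p=onz(f,e[0],z,fi)
        d=np.ptp([onz(f,q,z,fi)[:2] for q in c.reshape(-1,2)],axis=0)
        if max(d)<.03 and min(d)>.015:C.append(p);print(cname,np.round(e[0],1),np.round(d,4),np.round(p,4))
    C=np.array(C)
    if len(C)==2:
        d=C[0]-C[1];print(" centre",np.round(C.mean(0),4),"pitch",np.linalg.norm(d).round(4),"yaw",np.degrees(np.arctan(-d[0]/d[1])).round(2))
    return f
E
python3 - <<'E'
from wells import *
wells(.036,[.4612,-.0243,.036]);wells(.036,[.4612,-.0243,.036],"top")
plan([.461,-.024,.004],90)
E
```

```text
wrist [326.5 259. ] [0.0206 0.0182] [ 0.4611 -0.0375  0.036 ]
wrist [326.2 218.3] [0.0207 0.0198] [ 0.4613 -0.0079  0.036 ]
 centre [ 0.4612 -0.0227  0.036 ] pitch 0.0296 yaw -0.31
t 9.25 pos [ 0.4611 -0.0244  0.1411] tool x,y [ 0.012  1.    -0.   ] [ 1.    -0.012  0.   ] q [ 0.31  0.44 -0.49  2.08  0.32  0.69 -0.4 ] op 0.0854 F [0.4 0.  0. ]
 linear [ 2.300e-03 -6.000e-04  6.855e-01] rot [ 0.      0.0002 -0.0077]
```

>>> {"api": "drive_tool", "payload": {"linear": [[0.004,0,0.1],[0.004,0,0.2],[0.004,0,0.3],[0.004,0,0.38],[0.004,0,0.45],[0.004,0,0.51],[0.004,0,0.56],[0.004,0,0.6],[0.004,0,0.64],[0.004,0,0.67],[0.004,0,0.685],[0.004,0,0.685]], "rotation": [[0,0,-0.004],[0,0,-0.004],[0,0,-0.004],[0,0,-0.004],[0,0,-0.004],[0,0,-0.004],[0,0,-0.004],[0,0,-0.004],[0,0,-0.004],[0,0,-0.004],[0,0,-0.004],[0,0,-0.004]], "grip": [1,1,1,1,1,1,1,1,1,1,1,1]}}

```text
t: 10.25
position: [0.461, -0.0235, 0.0035]
ee_rot: [-2.223, -2.219, 0.001]
contact_force: [0.1, 0.2, -0.6]
opening: 0.0854
grip_force: 0.0
```

>>> {"api": "drive_tool", "payload": {"linear": [[0,0,0],[0,0,0],[0,0,0],[0,0,0],[0,0,0],[0,0,0],[0,0,0],[0,0,0],[0,0,0],[0,0,0]], "rotation": [[0,0,0],[0,0,0],[0,0,0],[0,0,0],[0,0,0],[0,0,0],[0,0,0],[0,0,0],[0,0,0],[0,0,0]], "grip": [0,0,0,0,0,0,0,0,0,0]}}

```text
t: 11.08
position: [0.4614, -0.0236, 0.0044]
ee_rot: [2.223, 2.219, 0.0]
contact_force: [-2.0, -0.3, 9.8]
opening: 0.0455
grip_force: 60.9
```

>>> {"api": "drive_tool", "payload": {"linear": [[0,0,-0.02],[0,0,-0.06],[0,0,-0.12],[0,0,-0.2],[0,0,-0.3],[0,0,-0.4],[0,0,-0.5],[0,0,-0.6],[0,0,-0.7],[0,0,-0.75],[0,0,-0.75]], "rotation": [[0,0,0],[0,0,0],[0,0,0],[0,0,0],[0,0,0],[0,0,0],[0,0,0],[0,0,0],[0,0,0],[0,0,0],[0,0,0]], "grip": [0,0,0,0,0,0,0,0,0,0,0]}}

```text
t: 12.0
position: [0.462, -0.0237, 0.1559]
ee_rot: [2.222, 2.217, 0.003]
contact_force: [1.5, 1.0, -2.1]
opening: 0.045
grip_force: 62.1
```

```bash
python3 -c "
from wells import *
o=get_obs();p=o['position']
f=wells(p[2]+.032,[p[0],p[1],p[2]+.032])
plan([.6245,.06,.155],90)
f=cam('wrist');cv2.imwrite('pics/w5.png',f['img'][:,:,::-1])
"
```

```text
wrist [326.  378.3] [0.0201 0.016 ] [ 0.4618 -0.0355  0.1879]
wrist [326.2 311.1] [0.0203 0.0157] [ 0.4619 -0.0069  0.1879]
 centre [ 0.4618 -0.0212  0.1879] pitch 0.0286 yaw -0.21
t 12.05 pos [ 0.4615 -0.0238  0.1545] tool x,y [ 0.002  1.    -0.   ] [ 1.    -0.002  0.002] q [ 0.33  0.42 -0.52  2.07  0.31  0.72 -0.38] op 0.0448 F [ 0.  -0.4 -3.5]
 linear [ 0.4207  0.8144 -0.0011] rot [ 0.0011  0.0003 -0.0013]
```

View pics/w5.png

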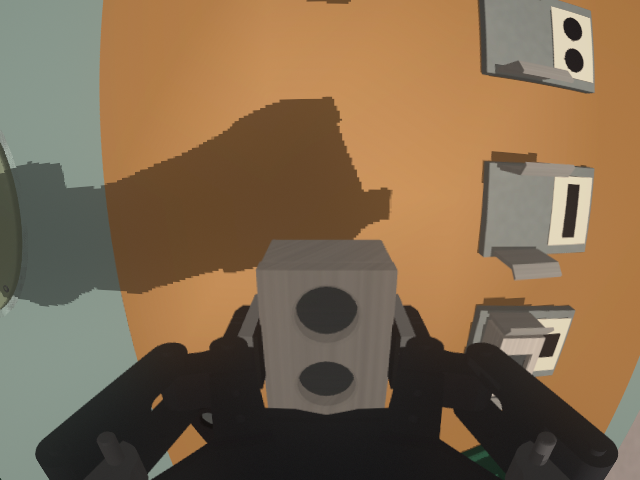

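Block gripped by its long sides, wells at (326,310) and (326,378); the bays are at right with the two-disc label at (573,45). I move near bay_a to measure it from close by.

>>> {"api": "drive_tool", "payload": {"linear": [[0.02,0.05,0],[0.06,0.14,0],[0.1,0.24,0],[0.16,0.35,0],[0.22,0.46,0],[0.28,0.57,0],[0.34,0.67,0],[0.39,0.75,0],[0.42,0.8,0],[0.42,0.814,0],[0.42,0.814,0],[0.42,0.814,0]], "rotation": [[0,0,0],[0,0,0],[0,0,0],[0,0,0],[0,0,0],[0,0,0],[0,0,0],[0,0,0],[0,0,0],[0,0,0],[0,0,0],[0,0,0]], "grip": [0,0,0,0,0,0,0,0,0,0,0,0]}}

```text
t: 13.1
position: [0.6234, 0.0598, 0.1528]
ee_rot: [-2.223, -2.219, 0.003]
contact_force: [-0.0, -1.2, -3.4]
opening: 0.0455
grip_force: 62.2
```

```bash
python3 - <<'E'
from wells import *
plan([.6245,.146,.155],90)
f=cam('wrist');im=f['img'];cv2.imwrite('pics/w6.png',im[:,:,::-1])
g=im.max(2);C=[]
u,v=proj(f,[.6813,.146,.012],True).astype(int);print(u,v)
for A,c in blobs(im,g<80,(u-90,v-90,u+90,v+90),100):
    e=cv2.fitEllipse(c);p=onz(f,e[0],.012,True);print(A,np.round(e[0],1),np.round(e[1],1),p.round(4))
E
```

```text
t 13.1 pos [0.6234 0.0598 0.1528] tool x,y [ 0.002  1.    -0.001] [ 1.    -0.002 -0.002] q [ 0.12  0.65 -0.48  1.65  0.35  0.93 -0.48] op 0.0455 F [-0.  -1.2 -3.4]
 linear [ 0.4309  0.0048 -0.0112] rot [-0.0012  0.0004 -0.0011]
402 119
508.0 [401.5 137.5] [25.3 25.6] [0.6808 0.1322 0.012 ]
528.0 [402.   98.6] [25.6 26.4] [0.6808 0.1624 0.012 ]
```

View pics/w6.png

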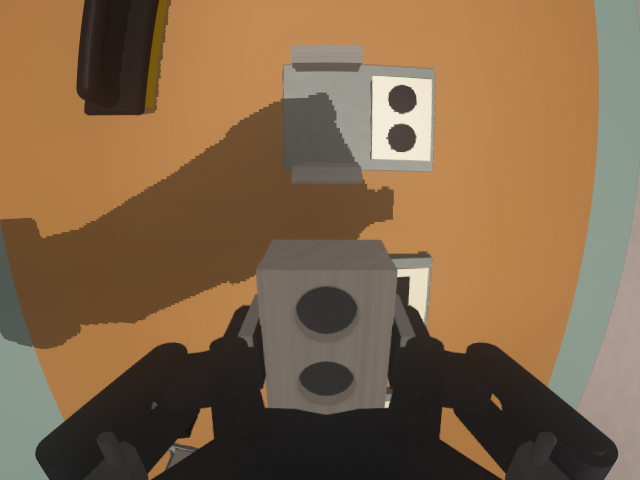

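The wrist view shows bay_a ahead with its two discs at (402,99) and (402,138), riser corners (284,66), (434,69), (431,171), and the held block below centre.

```bash
python3 - <<'E'
from wells import *
f=cam('wrist');o=get_obs();p=o['position'];z=p[2]+.0316;print(p)
im=f['img'];hsv=cv2.cvtColor(im,cv2.COLOR_RGB2HSV);notor=((hsv[:,:,1]<110)).astype(np.uint8)
for q in((284,66),(434,69),(431,171)):print("riser",onz(f,q,.012,True).round(4))
g=cv2.cvtColor(im,cv2.COLOR_RGB2GRAY).astype(float)
# held block: top-face far edge & near edge along column bands; rows with strongest gradient
for cols in((270,290),(365,385)):
    pr=g[:,cols[0]:cols[1]].mean(1);d=np.diff(pr);
    for a,b in((232,290),(395,425)):
        i=np.argsort(-abs(d[a:b]))[:3]+a;print(cols,"edges",[(int(k),d[k].round(1),onz(f,(np.mean(cols),k+.5),z,True)[1].round(4)) for k in i])
for v in(275,300,395):
    d=np.diff(g[v-4:v+5].mean(0))
    for a,b in((240,285),(370,415)):
        i=np.argsort(-abs(d[a:b]))[:2]+a;print(v,[(int(k),d[k].round(1),onz(f,(k+.5,v),z,True)[0].round(4)) for k in i])
# label white box
w=[(A,c) for A,c in blobs(im,(hsv[:,:,1]<60)&(hsv[:,:,2]>200),(360,60,445,180),500)]
for A,c in w:
    B=cv2.boxPoints(cv2.minAreaRect(c));P=np.array([onz(f,q,.012,True)[:2] for q in B]);print("label",A,P.round(4).tolist(),P.mean(0))
# rim well centres from bright+dark: top camera
f=cam("top");cv2.imwrite("pics/top2.png",f["img"][:,:,::-1])
E
```

```text
[0.62345129 0.05956612 0.15350581]
riser [0.5916 0.1869 0.012 ]
riser [0.7064 0.1876 0.012 ]
riser [0.7055 0.1066 0.012 ]
(270, 290) edges [(239, np.float64(9.0), np.float64(0.1016)), (269, np.float64(6.3), np.float64(0.0915)), (238, np.float64(5.5), np.float64(0.1019))]
(270, 290) edges [(407, np.float64(-47.4), np.float64(0.0323)), (408, np.float64(-28.5), np.float64(0.0317)), (409, np.float64(-2.6), np.float64(0.0312))]
(365, 385) edges [(239, np.float64(-25.4), np.float64(0.1016)), (238, np.float64(-7.8), np.float64(0.1019)), (269, np.float64(6.3), np.float64(0.0915))]
(365, 385) edges [(407, np.float64(-51.8), np.float64(0.0322)), (408, np.float64(-26.4), np.float64(0.0317)), (406, np.float64(-2.2), np.float64(0.0328))]
275 [(255, np.float64(11.4), np.float64(0.6003)), (249, np.float64(7.6), np.float64(0.5982))]
275 [(408, np.float64(40.6), np.float64(0.6505)), (396, np.float64(28.1), np.float64(0.6464))]
300 [(252, np.float64(-13.7), np.float64(0.5986)), (251, np.float64(-12.3), np.float64(0.5982))]
300 [(408, np.float64(81.4), np.float64(0.6512)), (407, np.float64(65.7), np.float64(0.6509))]
395 [(261, np.float64(54.8), np.float64(0.5982)), (260, np.float64(23.6), np.float64(0.5978))]
395 [(391, np.float64(-32.8), np.float64(0.6487)), (390, np.float64(-27.4), np.float64(0.6483))]
label 710.0 [[0.6683, 0.1203], [0.6679, 0.1435], [0.6922, 0.1445], [0.6928, 0.1211]] [0.68028216 0.1323708 ]
label 709.0 [[0.6639, 0.162], [0.6805, 0.1797], [0.6975, 0.1637], [0.6807, 0.1459]] [0.68067072 0.16282479]
label 4731.0 [[0.6575, 0.1144], [0.6578, 0.1791], [0.7043, 0.1813], [0.7047, 0.1152]] [0.68106822 0.14750032]
```

```bash
python3 -c "
from h import *
plan([.624,.147,.10],89.7)"
```

```text
t 13.25 pos [0.6236 0.0596 0.1537] tool x,y [ 0.002  1.    -0.   ] [ 1.    -0.002 -0.   ] q [ 0.13  0.65 -0.48  1.65  0.35  0.93 -0.48] op 0.0451 F [-0.6 -0.5 -2.3]
 linear [0.437  0.0013 0.2686] rot [-0.0003  0.0003  0.0021]
```

>>> {"api": "drive_tool", "payload": {"linear": [[0.04,0,0],[0.1,0,0],[0.18,0,0],[0.26,0,0],[0.34,0,0],[0.4,0.001,0],[0.437,0.001,0.03],[0.437,0.001,0.1],[0.437,0.001,0.18],[0.437,0.001,0.25],[0.437,0.001,0.268],[0.437,0.001,0.268]], "rotation": [[0,0,0],[0,0,0],[0,0,0],[0,0,0],[0,0,0],[0,0,0.002],[0,0,0.002],[0,0,0.002],[0,0,0.002],[0,0,0.002],[0,0,0.002],[0,0,0.002]], "grip": [0,0,0,0,0,0,0,0,0,0,0,0]}}

```text
t: 14.25
position: [0.6237, 0.1468, 0.0985]
ee_rot: [-2.226, -2.215, 0.004]
contact_force: [-0.1, 0.3, -3.6]
opening: 0.0451
grip_force: 62.1
```

```bash
python3 - <<'E'
from h import *
plan([.624,.147,.0164],89.7)
f=cam('wrist');im=f['img']
for P in([.6808,.1322,.012],[.6808,.1624,.012]):print(proj(f,P,True))
g=im.max(2)
u,v=proj(f,[.6813,.146,.012],True).astype(int)
for A,c in blobs(im,g<80,(u-70,v-90,u+70,v+90),100):
    if len(c)>5:
        e=cv2.fitEllipse(c);print(A,np.round(e[0],1),np.round(e[1],1),onz(f,e[0],.012,True).round(4))
t=cam('top')['img'][150:225,215:300];a=cv2.resize(t,None,fx=5,fy=5)
cv2.imwrite('pics/w7.png',np.hstack([cv2.resize(im,(500,375)),a[:,:300]])[:,:,::-1])
E
```

```text
t 14.25 pos [0.6237 0.1468 0.0985] tool x,y [ 0.005  1.    -0.001] [ 1.    -0.005 -0.003] q [-0.03  0.74 -0.45  1.64  0.39  0.86 -0.65] op 0.0451 F [-0.1  0.3 -3.6]
 linear [0.0015 0.0026 0.4105] rot [-0.0017  0.0006  0.0001]
[411.26928154 269.86620898]
[414.21560157 226.49255562]
105.5 [395.2 332.4] [ 8.3 23.2] [0.673  0.0836 0.012 ]
408.5 [417.2 326.4] [20.2 42.5] [0.689  0.0881 0.012 ]
336.0 [348.4 309.2] [13.7 38.6] [0.6386 0.1033 0.012 ]
652.5 [411.7 270.5] [27.8 30. ] [0.6811 0.1317 0.012 ]
739.5 [414.2 227.1] [29.9 31.6] [0.6808 0.162  0.012 ]
```

View pics/w7.png

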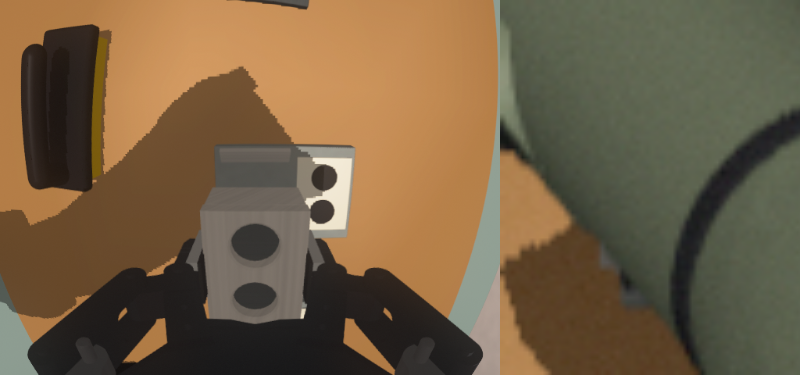

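The discs agree with the earlier measurement (label centre y 0.147), so the block is lined up above the bay. I lower it.

>>> {"api": "drive_tool", "payload": {"linear": [[0.001,0.002,0.03],[0.001,0.002,0.07],[0.001,0.002,0.11],[0.001,0.002,0.15],[0.001,0.002,0.19],[0.001,0.002,0.23],[0.001,0.002,0.265],[0.001,0.002,0.3],[0.001,0.002,0.33],[0.001,0.002,0.35],[0.001,0.002,0.36],[0.001,0.002,0.36]], "rotation": [[-0.001,0,0],[-0.001,0,0],[-0.001,0,0],[-0.001,0,0],[-0.001,0,0],[-0.001,0,0],[-0.001,0,0],[-0.001,0,0],[-0.001,0,0],[-0.001,0,0],[-0.001,0,0],[-0.001,0,0]], "grip": [0,0,0,0,0,0,0,0,0,0,0,0]}}

```text
t: 15.35
position: [0.6247, 0.1478, 0.0279]
ee_rot: [2.226, 2.216, 0.001]
contact_force: [0.3, 0.3, -2.8]
opening: 0.0452
grip_force: 62.1
```

```bash
python3 -c "
from h import *
plan([.624,.147,.0164],89.7)"
```

```text
t 15.35 pos [0.6247 0.1478 0.0279] tool x,y [ 0.004  1.    -0.   ] [ 1.    -0.004  0.001] q [-0.06  0.83 -0.41  1.66  0.45  0.74 -0.69] op 0.0452 F [ 0.3  0.3 -2.8]
 linear [-0.0041 -0.0036  0.0576] rot [0.0007 0.     0.0005]
```

>>> {"api": "drive_tool", "payload": {"linear": [[-0.003,-0.003,0.006],[-0.003,-0.003,0.012],[-0.003,-0.003,0.018],[-0.003,-0.003,0.024],[-0.003,-0.003,0.03],[-0.003,-0.003,0.036],[-0.003,-0.003,0.042],[-0.003,-0.003,0.047],[-0.003,-0.003,0.047]], "rotation": [[0,0,0],[0,0,0],[0,0,0],[0,0,0],[0,0,0],[0,0,0],[0,0,0],[0,0,0],[0,0,0]], "grip": [0,0,0,0,0,0,0,0,0]}}

```text
t: 16.1
position: [0.6241, 0.1472, 0.0186]
ee_rot: [2.226, 2.216, 0.001]
contact_force: [0.6, 0.4, -2.2]
opening: 0.0452
grip_force: 62.1
```

>>> {"api": "drive_tool", "payload": {"linear": [[0,0,0.003],[0,0,0.006],[0,0,0.006],[0,0,0.006]], "rotation": [[0,0,0],[0,0,0],[0,0,0],[0,0,0]], "grip": [0,0,0,0]}}

```text
t: 16.43
position: [0.6243, 0.1472, 0.0177]
ee_rot: [2.226, 2.216, 0.002]
contact_force: [-0.3, 0.1, -3.6]
opening: 0.0458
grip_force: 62.1
```

>>> {"api": "drive_tool", "payload": {"linear": [[0,0,0.003],[0,0,0.005],[0,0,0.005],[0,0,0.005]], "rotation": [[0,0,0],[0,0,0],[0,0,0],[0,0,0]], "grip": [0,0,0,0]}}

```text
t: 16.77
position: [0.6242, 0.1472, 0.0167]
ee_rot: [2.226, 2.216, 0.002]
contact_force: [-0.8, 0.4, -2.9]
opening: 0.0451
grip_force: 62.1
```

>>> {"api": "drive_tool", "payload": {"linear": [[0,0,0.002],[0,0,0.004],[0,0,0.004],[0,0,0.004]], "rotation": [[0,0,0],[0,0,0],[0,0,0],[0,0,0]], "grip": [0,0,0,0]}}

```text
t: 17.1
position: [0.6243, 0.1473, 0.0165]
ee_rot: [2.225, 2.216, 0.002]
contact_force: [-3.3, -1.7, 8.6]
opening: 0.0454
grip_force: 63.6
```

Seated at the expected height with a light contact. Release and rise.

>>> {"api": "drive_tool", "payload": {"linear": [[0,0,0],[0,0,0],[0,0,0],[0,0,0],[0,0,0],[0,0,0]], "rotation": [[0,0,0],[0,0,0],[0,0,0],[0,0,0],[0,0,0],[0,0,0]], "grip": [0.3,0.6,1,1,1,1]}}

```text
t: 17.6
position: [0.6243, 0.1473, 0.0159]
ee_rot: [2.226, 2.216, 0.002]
contact_force: [0.2, 0.3, -0.9]
opening: 0.0853
grip_force: 0.0
```

>>> {"api": "drive_tool", "payload": {"linear": [[0,0,-0.03],[0,0,-0.08],[0,0,-0.14],[0,0,-0.2],[0,0,-0.3],[0,0,-0.4],[0,0,-0.5],[0,0,-0.6],[0,0,-0.7],[0,0,-0.7]], "rotation": [[0,0,0],[0,0,0],[0,0,0],[0,0,0],[0,0,0],[0,0,0],[0,0,0],[0,0,0],[0,0,0],[0,0,0]], "grip": [1,1,1,1,1,1,1,1,1,1]}}

```text
t: 18.43
position: [0.6257, 0.1479, 0.1612]
ee_rot: [2.224, 2.213, 0.01]
contact_force: [-0.3, 0.4, 0.3]
opening: 0.0854
grip_force: 0.0
```

```bash
python3 - <<'E'
from wells import *
f=wells(.048,[.624,.147,.048]);im=f['img'];cv2.imwrite('pics/w8.png',im[:,:,::-1])
g=im.max(2)
u,v=proj(f,[.681,.147,.012],True).astype(int)
for A,c in blobs(im,g<80,(u-40,v-60,u+40,v+60),100):
    e=cv2.fitEllipse(c);print("label",A,np.round(e[0],1),onz(f,e[0],.012,True).round(4))
# row profile along y over the block's middle columns
g=cv2.cvtColor(im,cv2.COLOR_RGB2GRAY).astype(float)
for dx in(-.019,.019):
    c=[proj(f,[.624+dx,y,.048],True) for y in np.arange(.095,.20,.001)]
    c=np.array(c);s=cv2.remap(g.astype(np.float32),c[:,0].astype(np.float32),c[:,1].astype(np.float32),1).ravel()
    print(dx,[(round(.095+i*.001,3),int(s[i])) for i in range(len(s)) if not .125<.095+i*.001<.168])
o=get_obs();print(o['position'],o['contact_force'])
E
```

```text
wrist [322.9 257.7] [0.0205 0.0186] [0.6241 0.1333 0.048 ]
wrist [323.  218.2] [0.0199 0.0197] [0.6243 0.163  0.048 ]
 centre [0.6242 0.1481 0.048 ] pitch 0.0297 yaw -0.47
label 430.0 [390.7 244.8] [0.6806 0.1317 0.012 ]
label 485.5 [392.1 209.3] [0.6805 0.1619 0.012 ]
-0.019 [(0.095, 138), (0.096, 138), (0.097, 138), (0.098, 139), (0.099, 142), (0.1, 142), (0.101, 144), (0.102, 145), (0.103, 143), (0.104, 141), (0.105, 141), (0.106, 140), (0.107, 139), (0.108, 138), (0.109, 120), (0.11, 95), (0.111, 95), (0.112, 91), (0.113, 87), (0.114, 86), (0.115, 103), (0.116, 108), (0.117, 108), (0.118, 108), (0.119, 109), (0.12, 109), (0.121, 109), (0.122, 109), (0.123, 109), (0.124, 108), (0.125, 108), (0.169, 107), (0.17, 108), (0.171, 108), (0.172, 107), (0.173, 107), (0.174, 108), (0.175, 108), (0.176, 108), (0.177, 108), (0.178, 107), (0.179, 100), (0.18, 91), (0.181, 91), (0.182, 89), (0.183, 86), (0.184, 85), (0.185, 85), (0.186, 86), (0.187, 86), (0.188, 87), (0.189, 87), (0.19, 91), (0.191, 93), (0.192, 85), (0.193, 70), (0.194, 77), (0.195, 77), (0.196, 77), (0.197, 77), (0.198, 76),
[... 254 characters left out ...]
0.111, 138), (0.112, 116), (0.113, 91), (0.114, 103), (0.115, 189), (0.116, 203), (0.117, 205), (0.118, 206), (0.119, 206), (0.12, 206), (0.121, 206), (0.122, 206), (0.123, 207), (0.124, 207), (0.125, 208), (0.169, 109), (0.17, 109), (0.171, 109), (0.172, 109), (0.173, 109), (0.174, 109), (0.175, 109), (0.176, 109), (0.177, 110), (0.178, 108), (0.179, 97), (0.18, 95), (0.181, 96), (0.182, 92), (0.183, 89), (0.184, 90), (0.185, 88), (0.186, 89), (0.187, 89), (0.188, 90), (0.189, 91), (0.19, 96), (0.191, 97), (0.192, 89), (0.193, 71), (0.194, 78), (0.195, 80), (0.196, 79), (0.197, 79), (0.198, 80), (0.199, 80), (0.2, 80)]
[0.62511454 0.14758403 0.15927625] [-0.18655758  0.49146024 -0.56604057]
```

Block edges y 0.1148–0.1787 give a 63.9 mm span at z = 48 mm, so it is fully down. Its centre is 0.1468 against the label's 0.1468, so it is centred, and the arm is clear.

```bash
python3 -c "
from workcell import *
print(ticket.hand_in())"
```

```text
the job is handed in; nothing more can be done
None
```

Block_a was lifted by its ends, set flat on the bench, retaken by its long sides and lowered into the two-disc bay, where it measures fully down and centred to within about 1 mm; the job was handed in at about 18.5 s with the arm clear, and no verdict came back.

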